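# Gauge the depth of the knife block's round bore

### The job

Take the depth gauge out of its stand and measure the round blind bore in the oak knife block: lower the rod into the bore until it bottoms out, then push the gauge on down, so that its rod slides back, until its foot sits on the floor of the shallow square recess round the bore. Hold the foot down there with a steady push of about 12 N for at least a second, never pushing on the block with more than 22 N, and then let go without lifting the gauge, leaving it standing upright on its foot with the rod on the bottom. Leave the spice jar, the salt shaker and the garlic where they are.

Things in the scene. Friction and masses are not known exactly. Their poses are not given: they have to be found in the camera images.
- gauge: depth gauge, 0.2 to 0.3 kg, starts upright in the stand: round steel foot, 40 mm diameter, 8 mm thick, rubber-mounted (gives 1 mm at 12 N); on it a black housing 26 (x) x 36 (y) x 62 mm, the handle, gripped across the 26 mm (along x), its top 70 mm above the foot's underside with a 3 mm button on it; a 12 mm steel rod with bevelled tip slides below. Origin: centre of the foot's underside, z up
- gauge_rod (a joint): how far the depth gauge's rod has been pushed up into the housing, m: 0 as it starts, when the rod sticks out 70 mm below the foot; at most 0.052. It slides stiffly (about 4 N) and stays where it is left
- rod_tip (a point): lower end of the depth gauge's rod, on its axis
- block: oak knife block, fixed, 100 (x) x 150 (y) x 90 (z) mm, level top. Origin: centre of its underside. In the top are two thin knife slots (60 x 5 mm, towards its +y end) and, 40 mm from the centre towards its -y end, a round blind bore of 14 mm diameter in the middle of a flat square recess (48 x 48 mm). The recess is 2 to 12 mm deep, different every time and not measured: find its floor by feel
- bore_mouth (a point): on the axis of the round bore, level with the block's top (not with the floor of the recess)
- bore_floor (a point): centre of the bottom of the round bore, 34 to 58 mm below the block's top, different every time
- stand: wooden stand of the gauge, fixed: square post 66 x 66 mm on a 90 x 90 mm base, 84 mm high, with a vertical hole of 18 mm diameter in its top in which the gauge's rod hangs, the foot lying on the post. Origin: centre of its underside
- spice_jar: bystander: round spice jar with a screw cap, 45 mm across, 106 mm high, standing behind the work. Origin: centre of its underside
- salt_mill: bystander: small glass shaker with a metal top, 44 mm across, 90 mm high, standing behind the work. Origin: centre of its underside
- garlic: bystander: garlic bulb, 56 mm across, behind the work. Origin: centre of its underside

How it is judged:
By the outcome, as a careful person would: the job done as asked, in the order asked, and still so for the second after the job is handed in, with the robot touching nothing.
It also fails if it takes over 72 s, if anything falls off the work surface, if the arm or the gripper's body presses on something with over 40 N, if the wrist force passes 120 N, or if a joint passes its speed limit or range.

### The arm

A 7-joint arm with a two-finger parallel gripper is mounted at the origin on a cart in front of the work surface, level with it; the furniture and walls round the work are solid. World frame = base frame: x ahead of the robot, y to its left, z up, the work surface at z = 0. Lengths are in m, angles in rad, forces in N, time in s.
With the tool pointing down it reaches from about 0.425 to 0.925 m from the base axis. Payload 6.8 kg.
Tool frame: the origin (TCP) lies midway between the tips of the shut fingers; the grasp point (between the pads) lies 19 mm behind it; x points along the fingers, y is the direction in which the jaws open and shut, and the axes are right-handed (so a half turn about x gives the same grasp; the last joint's range is limited). The gripper opens to 85 mm and grips with 20 to 120 N. Pads are 22 mm wide; open, the fingers measure 114 mm over their backs; the gripper's body (76 mm by 85 mm) begins 54 mm behind the grasp point. The pads swing forward as they close: fully open they stand 13 mm farther back than shut.
Start: joints at [0.993, 0.477, 0.022, 1.555, -0.011, 1.109, -0.083], TCP at [0.306, -0.602, 0.2] pointing down, gripper open.
Joint ranges: [-2.96, 2.96], [-0.34, 2.1], [-1.41, 1.46], [0.24, 2.44], [-1.37, 4.51], [0.17, 1.92], [-2.96, 2.96]. Speed limits (rad/s): [2.39, 2.39, 3.14, 3.14, 3.14, 3.14, 3.14].

### API

Orientations are given as a rotation vector (axis times angle).
In Python, from bench import r, viewer, nets gives the robot as it stands.
- The arm moves only by the shell command python3 -m pendant 'ROWS' [FORCE]. ROWS is JSON, one flat list of numbers, 5 for each row, row after row: the finger opening in mm, from 0 to 85.4, then the shift along the tool's x, y, z in mm, then the turn about the tool's x in rad. A call has 1 to 20 rows; each row shifts and turns the commanded pose from where the row before left it, along the tool's axes as they then stand; what a row does not reach is not made up. A row lasts 1/8 s, in which the tool goes at most 62.5 mm and 10.7 degrees, less where a joint would pass 70% of its speed; a pose out of reach is approached as far as the arm can. A call with a gripper value outside its range is refused whole. The fingers move at their own pace and stop on an object; FORCE is the grip in N (left out, the last holds). Time passes only in rows, so rows that do not move let the fingers close. It gives the time, the measured TCP pose, the force and the opening at its end, in the units of the state.
- r.get_obs(): the state, without advancing time (a new reading comes with each control period).
- viewer.grab_frame(name): name is "scene" or "side" or "wrist"; returns (picture, depth): 480x640x3 uint8, red, green, blue; 480x640 float32, m along the optical axis (not along the pixel's ray), 0 where there is no reading.
- viewer.calibration(name): a dict with "mtx" (3x3 intrinsics, pixels), "distortion" ([k1, k2, p1, p2, k3] as OpenCV has them; the pictures are not rectified), "world_to_cam" (4x4, takes a point from world to camera coordinates). Camera axes: x right, y up, looking along -z (the intrinsics and any distortion apply to the point x, -y, -z); pixel columns grow to the right and rows downward; lengths in m; the calibration is good to about 2 mm. A picture is of the moment at which its call begins: read the wrist's pose just before it. calibration takes no time and is no camera call; for the wrist camera it gives the pose at the moment of the call.
- r.hand_in(): hands the job in, once; it reports no verdict.
Trained networks look in the newest picture that a camera, given by its name, has taken for a name from the list of things; names that differ only in an ending like _2 or _b are one class to them, and where a whole thing is asked for, a point or a joint stands for the part that bears it (a point fixed in the world has none). Each returns a list of dicts, best first, with "score" (0 to 1); they miss things now and then, are a little off and sometimes report something else, mostly with a low value. They report only what shows in the picture. A call takes as long as a camera call.
- nets.look_for(name, camera): "location" ([x, y, z] in m, in world coordinates, good to about 4 mm: the middle of the surface that is visible of it).
- nets.silhouettes(name, camera): "mask" (480x640 bool, what is visible of it).
The state is a dict: "clock": time; "joints": joint angles; "qvel": joint speeds; "tau": joint torques, N m; "tcp_pos": TCP position; "orientation": TCP orientation; "contact_force": force on the tool from outside, world axes, zero at the start; "moment": the same for the moment, N m; "grip_width": finger opening in m.
Only numpy, scipy, OpenCV 4.12 (cv2) and the standard library are available. Lean on these libraries where they do the work, as an engineer would, in place of code of your own. Each camera call takes 0.05 s, during which the arm holds its last target. There are 200 camera calls.

## Working session

There is one attempt and no reset: what is moved stays moved. The work goes in short steps, Python scripts to look and compute and a shell command to move; the robot and the scene stay as the last step left them, time stands still between calls to the robot, and variables do not carry over. Pictures are saved under pics/ and viewed, about 8 in all and at most 12, crops included, and the job is handed in when it is done.

```bash
mkdir -p pics; ls; python3 - <<'E'
from bench import r, viewer, nets
import cv2, numpy as np
o=r.get_obs(); print({k:np.round(v,4) for k,v in o.items()})
a={}
for c in ["scene","side"]:
    im,d=viewer.grab_frame(c); a[c]=im
    np.savez(f'pics/{c}0.npz',im=im,d=d)
    for n in ["gauge","block","stand","spice_jar","salt_mill","garlic"]:
        for h in nets.look_for(n,c)[:2]: print(c,n,np.round(h["location"],4),round(h["score"],2))
    cal=viewer.calibration(c); print(np.round(cal["mtx"],1).tolist(),cal["distortion"],np.round(np.linalg.inv(cal["world_to_cam"]),3).tolist())
m=cv2.resize(np.hstack([a["scene"],a["side"]]),(800,300),interpolation=cv2.INTER_AREA)
cv2.imwrite('pics/p1.png',m[:,:,::-1])
E
```

```text
pics
{'clock': np.float64(0.0), 'joints': array([ 0.9929,  0.4778,  0.0223,  1.5565, -0.0115,  1.1093, -0.0831]), 'qvel': array([ 0.0006, -0.0002, -0.001 ,  0.0004,  0.0003,  0.0003,  0.001 ]), 'tau': array([ 6.00000e-04, -5.96445e+01,  1.60820e+00, -2.81193e+01,
        1.24000e-02,  9.30000e-03, -0.00000e+00]), 'tcp_pos': array([ 0.3053, -0.6013,  0.1986]), 'orientation': array([ 1.9598,  0.4709, -1.961 ]), 'contact_force': array([-0.5196, -0.8003, -0.427 ]), 'moment': array([-0.0299, -0.0292,  0.0414]), 'grip_width': np.float64(0.0854)}
scene gauge [0.4641 0.0162 0.1254] 0.85
scene block [0.4371 0.2556 0.0809] 0.73
scene stand [0.4688 0.0037 0.0432] 0.81
scene spice_jar [0.617  0.1458 0.0701] 0.55
scene salt_mill [0.6437 0.2884 0.0497] 0.78
scene garlic [ 0.6603 -0.0263  0.0364] 0.61
[[579.1, 0.0, 312.3], [0.0, 579.1, 236.6], [0.0, 0.0, 1.0]] [-0.06110769  0.          0.          0.          0.        ] [[0.963, -0.157, 0.218, 0.779], [0.269, 0.54, -0.797, -0.686], [0.007, 0.827, 0.563, 0.688], [0.0, 0.0, 0.0, 1.0]]
side gauge [0.4545 0.019  0.1277] 0.83
side block [0.4236 0.2581 0.078 ] 0.83
side stand [ 0.448  -0.002   0.0433] 0.84
side stand [0.4234 0.2577 0.0777] 0.19
side spice_jar [0.6121 0.1438 0.0662] 0.94
side salt_mill [0.6295 0.2896 0.048 ] 0.94
side salt_mill [ 0.649  -0.0206  0.0339] 0.58
side garlic [ 0.6514 -0.0217  0.0338] 0.96
[[493.2, 0.0, 314.8], [0.0, 493.2, 241.5], [0.0, 0.0, 1.0]] [-0.10129661  0.          0.          0.          0.        ] [[0.96, 0.147, -0.236, 0.323], [-0.278, 0.564, -0.778, -0.511], [0.019, 0.813, 0.582, 0.568], [0.0, 0.0, 0.0, 1.0]]
```

View pics/p1.png

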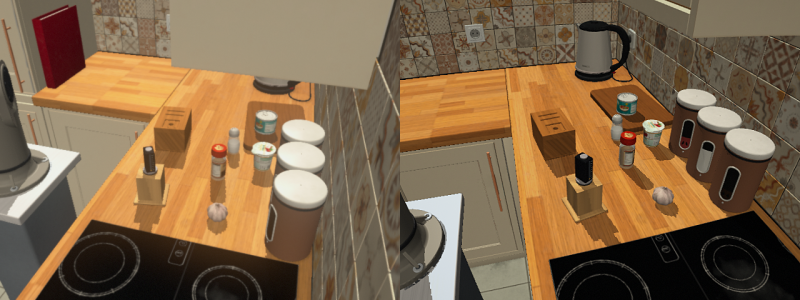

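```bash
cat > h.py <<'E'
from bench import r, viewer, nets
import cv2, numpy as np
from scipy.spatial.transform import Rotation as R
def cloud(c,d,cal=None):
    cal=cal or viewer.calibration(c); K=np.array(cal["mtx"]); D=np.array(cal["distortion"])
    v,u=np.mgrid[:480,:640]; p=cv2.undistortPoints(np.stack([u,v],-1).reshape(-1,1,2).astype(float),K,D).reshape(480,640,2)
    P=np.stack([p[...,0]*d,-p[...,1]*d,-d,np.ones_like(d)],-1)@np.linalg.inv(cal["world_to_cam"]).T
    P=P[...,:3]; P[d==0]=np.nan; return P
def st():
    o=r.get_obs(); M=R.from_rotvec(o["orientation"]).as_matrix()
    print('t',round(float(o["clock"]),2),'tcp',np.round(o["tcp_pos"],4),'F',np.round(o["contact_force"],1),'w',round(float(o["grip_width"]),4)); print(np.round(M,3).tolist()); return o,M
def px(c,P,cal=None):
    cal=cal or viewer.calibration(c); q=np.c_[np.atleast_2d(P),np.ones(len(np.atleast_2d(P)))]@cal["world_to_cam"].T
    q=q[:,:3]*[1,-1,-1]; return cv2.projectPoints(q,np.zeros(3),np.zeros(3),np.array(cal["mtx"]),np.array(cal["distortion"]))[0].reshape(-1,2)
E
python3 - <<'E'
from h import *
st()
for c in ["scene","side"]:
    z=np.load(f'pics/{c}0.npz'); P=cloud(c,z['d'])
    def top(lo,hi,cx,cy,rad,name):
        m=(P[...,2]>lo)&(P[...,2]<hi)&(np.hypot(P[...,0]-cx,P[...,1]-cy)<rad)
        q=P[m]; 
        if len(q)<10: print(name,len(q)); return
        rc=cv2.minAreaRect(q[:,:2].astype(np.float32)); print(c,name,len(q),'med',np.round(np.median(q,0),4),'rect',np.round(rc[0],4),np.round(rc[1],4),round(rc[2],1), 'pct',np.round(np.percentile(q,[2,98],axis=0),4).tolist())
    top(.084,.10,.43,.256,.12,'blocktop')
    top(.148,.154,.46,.016,.04,'housingtop')
    top(.152,.165,.46,.016,.04,'button')
    top(.078,.088,.46,.0,.06,'standtop')
    m=(abs(P[...,0]-.46)<.1)&(abs(P[...,1])<.08)&(P[...,2]>.1); print(np.nanmax(P[m][:,2]))
E
```

```text
t 0.7 tcp [ 0.3056 -0.6019  0.1996] F [-0.2  0.5 -0.5] w 0.0854
[[0.0, 0.453, -0.892], [-0.0, -0.892, -0.453], [-1.0, 0.0, -0.0]]
scene blocktop 1597 med [0.4291 0.3015 0.0892] rect [0.4285 0.3079] [0.1011 0.1366] 7.4 pct [[0.3803, 0.2405, 0.0847], [0.4805, 0.37, 0.092]]
scene housingtop 140 med [0.4615 0.0201 0.1525] rect [0.4578 0.0285] [0.0261 0.0394] 30.2 pct [[0.4412, 0.0092, 0.1483], [0.4754, 0.0475, 0.1539]]
scene button 183 med [0.4582 0.0262 0.1542] rect [0.4571 0.0286] [0.0248 0.0385] 30.7 pct [[0.4418, 0.0109, 0.1521], [0.473, 0.045, 0.1581]]
scene standtop 662 med [0.4653 0.0118 0.0838] rect [0.4579 0.0256] [0.0669 0.0635] 11.1 pct [[0.4246, -0.0075, 0.0787], [0.4933, 0.0553, 0.0867]]
0.15926675115662392
side blocktop 1856 med [0.426  0.3024 0.0882] rect [0.428  0.3076] [0.0997 0.136 ] 7.2 pct [[0.3783, 0.2413, 0.0844], [0.478, 0.3705, 0.0902]]
side housingtop 236 med [0.4547 0.0227 0.1519] rect [0.4563 0.0291] [0.0267 0.0361] 30.8 pct [[0.4389, 0.0105, 0.1482], [0.4728, 0.0459, 0.1535]]
side button 190 med [0.4553 0.0276 0.1531] rect [0.4557 0.0284] [0.0237 0.0359] 32.0 pct [[0.4417, 0.0129, 0.152], [0.47, 0.0455, 0.1567]]
side standtop 842 med [0.4498 0.0122 0.0824] rect [0.4567 0.0267] [0.0675 0.0639] 10.3 pct [[0.4225, -0.0063, 0.0788], [0.4911, 0.0494, 0.0869]]
0.1575428014779428
```

The views show the gauge (scene ~(300,320) at full scale) in its stand, with the recess end of the block facing it. The bystanders are behind the work. I'll turn the tool to the gauge's yaw (~30.5°) first.

```bash
python3 -m pendant '[85,-8,0,0,-0.18,85,-8,0,0,-0.18,85,-8,0,0,-0.18,85,-8,0,0,-0.18,85,-8,0,0,-0.18,85,-8,0,0,-0.18,85,-8,0,0,-0.18,85,-8,0,0,-0.18,85,-8,0,0,-0.18]'
python3 - <<'E'
from h import *
o,M=st()
for t in [(.43,.15,.27),(.457,.028,.27)]: print(np.round(M.T@(np.array(t)-o["tcp_pos"])*1000,1))
cal=viewer.calibration("wrist"); C=np.linalg.inv(cal["world_to_cam"]); print(np.round(M.T@(C[:3,3]-o["tcp_pos"]),3), np.round(M.T@C[:3,:3],2).tolist(), np.round(cal["mtx"],0).tolist())
E
```

```text
clock: 1.82
tcp_pos: [0.3055, -0.6019, 0.2719]
orientation: [0.815, 1.413, -0.815]
contact_force: [-0.5, -0.1, -0.0]
grip_width: 0.0849
t 1.82 tcp [ 0.3055 -0.6019  0.2719] F [-0.5 -0.1 -0. ] w 0.0849
[[-0.0, 0.865, 0.501], [-0.0, 0.501, -0.865], [-1.0, -0.0, 0.0]]
[   1.8  484.5 -588.4]
[   1.8  446.7 -469.2]
[-0.174  0.001 -0.066] [[0.0, 0.26, -0.97], [1.0, -0.0, 0.0], [-0.0, -0.97, -0.26]] [[421.0, 0.0, 329.0], [0.0, 421.0, 241.0], [0.0, 0.0, 1.0]]
```

```bash
python3 -m pendant '[85,0,34.4,-36.1,0,85,0,34.4,-36.1,0,85,0,34.4,-36.1,0,85,0,34.4,-36.1,0,85,0,34.4,-36.1,0,85,0,34.4,-36.1,0,85,0,34.4,-36.1,0,85,0,34.4,-36.1,0,85,0,34.4,-36.1,0,85,0,34.4,-36.1,0,85,0,34.4,-36.1,0,85,0,34.4,-36.1,0,85,0,34.4,-36.1,0,85,0,0,0,0,85,0,0,0,0]'
python3 - <<'E'
from h import *
o,M=st()
cal=viewer.calibration("wrist"); im,d=viewer.grab_frame("wrist"); P=cloud("wrist",d,cal); np.savez('pics/w1.npz',im=im,d=d,w=cal["world_to_cam"])
for n in ["gauge","block"]:
  for h in nets.look_for(n,"wrist")[:2]: print(n,np.round(h["location"],4),round(h["score"],2))
for lo,hi in [(.146,.1555),(.1555,.165),(.08,.0875)]:
  m=(P[...,2]>lo)&(P[...,2]<hi)&(np.hypot(P[...,0]-.457,P[...,1]-.028)<.05); q=P[m]
  if len(q)>10: rc=cv2.minAreaRect(q[:,:2].astype(np.float32)); print(len(q),np.round(np.median(q,0),4),[np.round(x,4) for x in rc])
cv2.imwrite('pics/p2.png',im[:,:,::-1])
E
python3 -m pendant '[85,0,21.6,-45.8,0,85,0,21.6,-45.8,0,85,0,21.6,-45.8,0,85,0,21.6,-45.8,0,85,0,0,0,0,85,0,0,0,0]'
python3 - <<'E'
from h import *
o,M=st()
cal=viewer.calibration("wrist"); im,d=viewer.grab_frame("wrist"); P=cloud("wrist",d,cal); np.savez('pics/w2.npz',im=im,d=d,w=cal["world_to_cam"])
m=(P[...,2]>.07)&(P[...,2]<.1)&(np.hypot(P[...,0]-.43,P[...,1]-.3)<.12); q=P[m]
rc=cv2.minAreaRect(q[:,:2].astype(np.float32)); print(len(q),np.round(np.median(q,0),4),[np.round(x,4) for x in rc])
cv2.imwrite('pics/p3.png',im[:,:,::-1])
E
```

```text
clock: 3.7
tcp_pos: [0.461, 0.0268, 0.2715]
orientation: [0.819, 1.411, -0.82]
contact_force: [-0.2, -0.9, -0.1]
grip_width: 0.0851
t 3.7 tcp [0.461  0.0268 0.2715] F [-0.2 -0.9 -0.1] w 0.0851
[[-0.0, 0.868, 0.496], [-0.001, 0.496, -0.868], [-1.0, -0.0, 0.0]]
gauge [0.4507 0.0368 0.1505] 0.72
block [0.4767 0.2518 0.0113] 0.64
1432 [0.4561 0.0341 0.1529] [array([0.457 , 0.0323]), array([0.026 , 0.0363]), np.float64(30.5232)]
376 [0.4572 0.0323 0.1563] [array([0.4571, 0.0321]), array([0.017 , 0.0169]), np.float64(43.7073)]
3465 [0.448  0.0426 0.0833] [array([0.4572, 0.0321]), array([0.0663, 0.0664]), np.float64(11.195)]
clock: 4.6
tcp_pos: [0.4457, 0.228, 0.2713]
orientation: [0.819, 1.41, -0.821]
contact_force: [-0.2, -0.9, -0.2]
grip_width: 0.0852
t 4.6 tcp [0.4457 0.228  0.2713] F [-0.2 -0.9 -0.2] w 0.0852
[[-0.0, 0.869, 0.495], [-0.001, 0.495, -0.869], [-1.0, -0.001, 0.001]]
22511 [0.4267 0.3223 0.089 ] [array([0.4274, 0.3204]), array([0.1008, 0.1509]), np.float64(7.4065)]
```

View pics/p3.png

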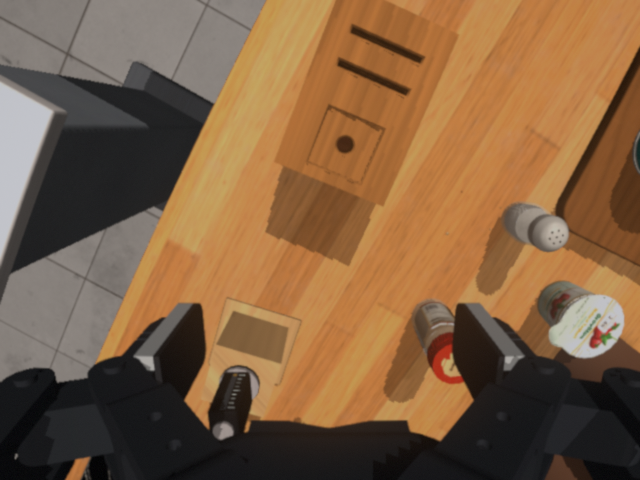

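View pics/p2.png

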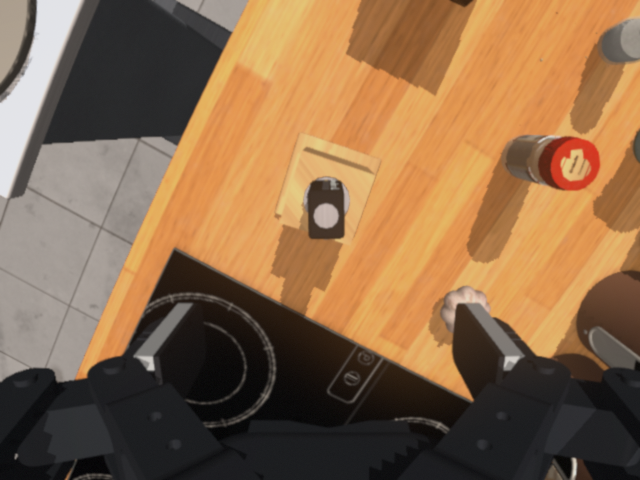

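Image p3 shows the block with its bore at about (345,144) and the recess square round it. Image p2 shows the housing with the button at (326,216). I'll refine the bore position from the w2 image.

```bash
python3 - <<'E'
from h import *
z=np.load('pics/w2.npz'); im,d=z['im'],z['d']; cal=dict(viewer.calibration("wrist")); cal["world_to_cam"]=z['w']
P=cloud("wrist",d,cal)
g=cv2.cvtColor(im,cv2.COLOR_RGB2GRAY); s=g[125:165,325:365]; print(s[::3,::3])
mk=(s<45 if (s<45).sum()>60 else s<70).astype(np.uint8); n,l,stt,c=cv2.connectedComponentsWithStats(mk); i=1+np.argmax(stt[1:,4]); print(stt[i],c[i]+[325,125])
uv=c[i]+[325,125]
K=np.array(cal["mtx"]); p=cv2.undistortPoints(uv.reshape(1,1,2),K,np.array(cal["distortion"])).ravel()
W=np.linalg.inv(z['w']); dr=W[:3,:3]@[p[0],-p[1],-1]
for h in [.09,.086,.082,.078]: print(h,np.round(W[:3,3]+dr*(h-W[2,3])/dr[2],4))
y=np.radians(7.41); B=np.array([.4274,.3204]); ex=np.array([np.cos(y),np.sin(y)]); ey=np.array([-np.sin(y),np.cos(y)])
bore=B-.04*ey; print('bore',bore)
L=(P[...,:2]-B); a,b=L@ex,L@ey
rec=(abs(a)<.021)&(abs(b+.04)<.021)&(np.hypot(a,b+.04)>.010); top=(abs(a)<.046)&(b>-.012)&(b<.01)
print('recess z',np.nanmedian(P[rec][:,2]),'top z',np.nanmedian(P[top][:,2])); bo=np.hypot(a,b+.04)<.004; print('bore z',np.nanpercentile(P[bo][:,2],[0,20,50,100]))
E
```

```text
[[121 116 117 125 120 112 112 120 118 117 115 119 121 118]
 [119 113 119 123 115 111 116 120 116 117 117 120 120 117]
 [117 115 123 121 113 110 120 119 117 116 118 120 119 115]
 [114 118 124 117 111 112 111 106 115 116 120 120 116 115]
 [114 122 122 114 103  70  53  51  65 107 120 119 114 113]
 [116 124 118 111  73  46  45  46  47  70 118 116 114 111]
 [119 123 115 105  56  48  45  44  45  53 110 114 114 110]
 [124 121 113 105  61  49  48  48  46  54 108 113 112 113]
 [124 117 111 113  92  47  47  49  45  85 112 114 111 118]
 [121 114 110 119 117  94  67  66  94 112 114 112 118 124]
 [118 113 111 121 118 118 112 117 118 115 114 113 122 124]
 [115 110 116 121 118 117 117 120 117 112 113 116 125 121]
 [113 111 120 120 119 117 120 119 115 112 112 121 123 122]
 [111 115 121 118 118 118 120 118 113 112 114 123 122 123]]
[ 12  11  16  17 217] [344.5483871  143.97695853]
0.09 [0.4319 0.2812 0.09  ]
0.086 [0.4321 0.2811 0.086 ]
0.082 [0.4323 0.2811 0.082 ]
0.078 [0.4325 0.281  0.078 ]
bore [0.43255875 0.28073405]
recess z 0.08600737761398503 top z 0.08927745594105219
bore z [0.04250236 0.04328465 0.04382634 0.04565811]
```

```bash
python3 -m pendant '[85,0,0,0,-0.014,85,0,-22.3,43.6,0,85,0,-22.3,43.6,0,85,0,-22.3,43.6,0,85,0,-22.3,43.6,0,85,0,0,0,0,85,0,0,0,0]'
python3 - <<'E'
from h import *
for i in range(3):
    o,M=st(); viewer.grab_frame("scene")
    print(np.round(M.T@(np.array([.4571,.0322,.111])-o["tcp_pos"])*1000,1))
E
```

```text
clock: 5.52
tcp_pos: [0.457, 0.0336, 0.2717]
orientation: [0.809, 1.415, -0.809]
contact_force: [-0.0, 0.8, 0.4]
grip_width: 0.085
t 5.53 tcp [0.457  0.0336 0.2717] F [-0.   0.8  0.4] w 0.085
[[0.0, 0.862, 0.507], [0.0, 0.507, -0.862], [-1.0, 0.0, 0.0]]
[160.7  -0.7   1.2]
t 5.58 tcp [0.457  0.0344 0.2718] F [ 0.5  0.2 -0.5] w 0.0851
[[0.0, 0.861, 0.509], [0.0, 0.509, -0.861], [-1.0, 0.0, 0.0]]
[160.8  -1.1   1.9]
t 5.62 tcp [0.457  0.0348 0.2718] F [ 0.1 -0.1  1.2] w 0.0852
[[0.0, 0.86, 0.509], [0.0, 0.509, -0.86], [-1.0, 0.0, -0.0]]
[160.8  -1.3   2.3]
```

```bash
python3 -m pendant '[85,30,-1.2,2,0,85,30,0,0,0,85,30,0,0,0,85,15,0,0,0,85,0,0,0,0,85,0,0,0,0]'
python3 - <<'E'
from h import *
for i in range(3):
    o,M=st(); cal=viewer.calibration("wrist"); im,d=viewer.grab_frame("wrist")
    print(np.round(M.T@(np.array([.4571,.0322,.111])-o["tcp_pos"])*1000,1))
P=cloud("wrist",d,cal); T=(P-o["tcp_pos"])@M
m=(P[...,2]>.14)&(P[...,2]<.165)&(np.hypot(T[...,1],T[...,2])<.027); q=T[m]; rc=cv2.minAreaRect(q[:,1:].astype(np.float32)); print('housing in tool yz',[np.round(x,4) for x in rc])
E
```

```text
clock: 6.42
tcp_pos: [0.4579, 0.032, 0.1676]
orientation: [0.809, 1.414, -0.807]
contact_force: [-0.4, 0.4, 1.1]
grip_width: 0.0845
t 6.42 tcp [0.4579 0.032  0.1676] F [-0.4  0.4  1.1] w 0.0845
[[0.002, 0.861, 0.509], [0.0, 0.509, -0.861], [-1.0, 0.002, 0.001]]
[56.6 -0.7 -0.6]
t 6.47 tcp [0.458  0.0318 0.1677] F [-0.1  0.3 -0.6] w 0.0849
[[0.002, 0.861, 0.508], [0.0, 0.508, -0.861], [-1.0, 0.002, 0.001]]
[56.7 -0.7 -0.8]
t 6.53 tcp [0.4579 0.0317 0.1677] F [ 0.3 -0.8  0.3] w 0.0848
[[0.002, 0.861, 0.508], [-0.0, 0.508, -0.861], [-1.0, 0.002, 0.001]]
[56.7 -0.5 -0.9]
housing in tool yz [array([-0.0006, -0.0007]), array([0.0261, 0.0374]), np.float64(0.3184)]
```

Well aligned. Correcting by (−0.6, −0.7), then descending and closing.

```bash
python3 -m pendant '[85,14,-0.6,-0.7,0,85,14,0,0,0,85,14,0,0,0,85,14.5,0,0,0,85,0,0,0,0,85,0,0,0,0,26,0,0,0,0,20,0,0,0,0,20,0,0,0,0,20,0,0,0,0,20,0,0,0,0,20,0,0,0,0]' 60
python3 - <<'E'
from h import *
for i in range(2):
    o,M=st(); viewer.grab_frame("side")
E
```

```text
clock: 8.07
tcp_pos: [0.4563, 0.0317, 0.1103]
orientation: [0.808, 1.415, -0.809]
contact_force: [-1.9, -1.3, 5.2]
grip_width: 0.0241
t 8.07 tcp [0.4563 0.0317 0.1103] F [-1.9 -1.3  5.2] w 0.0241
[[0.0, 0.861, 0.508], [-0.0, 0.508, -0.861], [-1.0, -0.0, 0.0]]
t 8.12 tcp [0.4562 0.0317 0.1102] F [-2.4 -1.3  5.7] w 0.0245
[[0.0, 0.861, 0.508], [-0.0, 0.508, -0.861], [-1.0, -0.0, 0.0]]
```

```bash
python3 -m pendant '[20,-5,0,0,0,20,-10,0,0,0,20,-15,0,0,0,20,-20,0,0,0,20,-20,0,0,0,20,-20,0,0,0,20,0,0,0,0,20,0,0,0,0,20,0,0,0,0]' 
python3 - <<'E'
from h import *
o,M=st(); cal=viewer.calibration("wrist"); im,d=viewer.grab_frame("wrist"); 
P=cloud("wrist",d,cal); T=(P-o["tcp_pos"])@M
m=(T[...,0]>-.055)&(T[...,0]<-.035)&(np.hypot(T[...,1],T[...,2])<.027)&(abs(T[...,1])<.0145); q=T[m]; print(len(q),np.round(np.median(q,0),4)); rc=cv2.minAreaRect(q[:,1:].astype(np.float32)); print('housing in tool yz',[np.round(x,4) for x in rc])
for lo,hi in ((-.0425,-.038),(-.05,-.044)):
  q=T[m&(T[...,0]>lo)&(T[...,0]<hi)]
  if len(q)>5: print(lo,len(q),np.round(q.mean(0),4),np.round(cv2.minAreaRect(q[:,1:].astype(np.float32))[0],4))
a=im
b,_=viewer.grab_frame("side"); c,_=viewer.grab_frame("scene"); st()
cv2.imwrite('pics/p4.png',cv2.resize(np.hstack([a,b]),(800,300),interpolation=cv2.INTER_AREA)[:,:,::-1])
E
```

```text
clock: 9.3
tcp_pos: [0.4556, 0.0317, 0.1994]
orientation: [0.808, 1.417, -0.809]
contact_force: [0.7, -0.2, -2.0]
grip_width: 0.0244
t 9.3 tcp [0.4556 0.0317 0.1994] F [ 0.7 -0.2 -2. ] w 0.0244
[[-0.001, 0.861, 0.508], [0.0, 0.508, -0.861], [-1.0, -0.001, -0.001]]
7810 [-0.0426  0.0009 -0.0042]
housing in tool yz [array([ 0.    , -0.0003]), array([0.0364, 0.029 ]), np.float64(89.8281)]
-0.0425 3363 [-0.0416  0.0015 -0.0038] [ 0.     -0.0003]
-0.05 2299 [-0.0456  0.001  -0.0008] [-0.0001 -0.0018]
t 9.45 tcp [0.4558 0.0318 0.1996] F [ 0.  -0.3 -2.1] w 0.0244
[[-0.001, 0.861, 0.508], [0.0, 0.508, -0.861], [-1.0, -0.001, -0.001]]
```

View pics/p4.png

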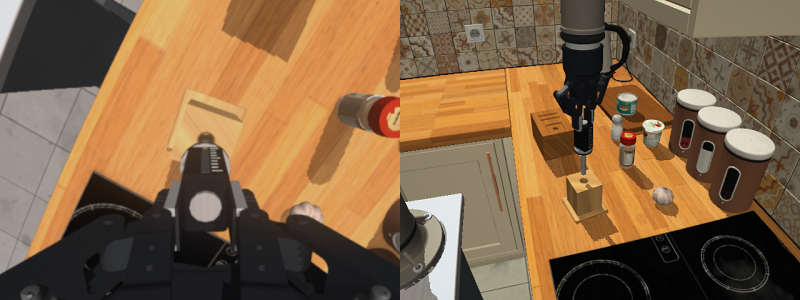

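```bash
python3 -m pendant '[20,0,15.2,-32.3,0,20,0,15.2,-32.3,0,20,0,15.2,-32.3,0,20,0,15.2,-32.3,0,20,0,15.2,-32.3,0,20,0,15.2,-32.3,0,20,0,15.2,-32.3,0,20,0,0,0,0,20,0,0,0,0,20,0,0,0,0,20,0,0,0,0]'
python3 - <<'E'
from h import *
o,M=st(); t=o["tcp_pos"]; print(np.round(M.T@(np.array([.4323,.2809,.2])-t)*1000,1))
crops=[]
for c in ["side","scene"]:
    im,d=viewer.grab_frame(c); np.savez(f'pics/{c}1.npz',im=im,d=d); P=cloud(c,d)
    # rod points
    m=(P[...,2]>.108)&(P[...,2]<.165)&(np.hypot(P[...,0]-t[0],P[...,1]-t[1])<.012); q=P[m]
    for lo in np.arange(.106,.165,.01):
        s=q[(q[:,2]>lo)&(q[:,2]<lo+.01)]; 
        if len(s): print(c,round(lo+.005,3),len(s),np.round(s.mean(0)[:2]-t[:2],4))
    u,v=px(c,[[.4323,.2809,.09]])[0].astype(int); print(c,'bore px',u,v,'tip px',px(c,[[t[0],t[1],.1034],[t[0],t[1],.1734]]))
    crops.append(cv2.resize(im[v-60:v+40,u-50:u+50],(400,400),interpolation=cv2.INTER_CUBIC))
cv2.imwrite('pics/p5.png',np.hstack(crops)[:,:,::-1]); st()
E
```

```text
clock: 10.82
tcp_pos: [0.4333, 0.2796, 0.2]
orientation: [0.809, 1.414, -0.81]
contact_force: [-0.1, 0.3, -2.8]
grip_width: 0.0242
t 10.82 tcp [0.4333 0.2796 0.2   ] F [-0.1  0.3 -2.8] w 0.0242
[[0.0, 0.862, 0.507], [-0.001, 0.507, -0.862], [-1.0, -0.0, 0.001]]
[ 0.  -0.2 -1.7]
side 0.111 25 [-0.0009 -0.0059]
side 0.121 31 [-0.0012 -0.005 ]
side 0.131 29 [-0.0003 -0.0054]
side 0.141 25 [-0.0006 -0.0059]
side 0.151 30 [-0.0001 -0.0051]
side 0.161 31 [ 0.0007 -0.0059]
side bore px 248 201 tip px [[248.81727359 196.08166015]
 [246.60162526 161.98083882]]
scene 0.111 18 [ 0.0015 -0.0055]
scene 0.121 28 [ 0.0015 -0.0057]
scene 0.131 26 [ 0.0022 -0.0059]
scene 0.141 25 [ 0.0023 -0.0043]
scene 0.151 28 [ 0.0022 -0.0058]
scene 0.161 25 [ 0.0031 -0.0053]
scene bore px 273 196 tip px [[273.92520913 190.86404616]
 [272.87645289 159.81779983]]
t 10.93 tcp [0.4332 0.28   0.2001] F [ 0.3  0.7 -2.6] w 0.0241
[[0.0, 0.862, 0.507], [-0.0, 0.507, -0.862], [-1.0, 0.0, 0.0]]
```

View pics/p5.png

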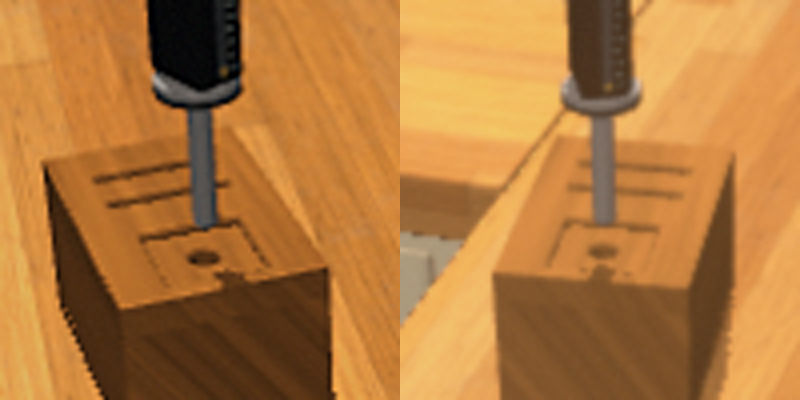

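```bash
cat > rod.py <<'E'
from h import *
from scipy.optimize import least_squares
def rodlines(c,im,d,t,zlo,zhi):
    """per-row sub-pixel rod centre (u,v) from depth-segmented rod pixels weighted by image gradient edges"""
    g=cv2.cvtColor(im,cv2.COLOR_RGB2GRAY).astype(float); sat=cv2.cvtColor(im,cv2.COLOR_RGB2HSV)[...,1].astype(float)
    a,b=px(c,[[t[0],t[1],zhi],[t[0],t[1],zlo]]); out=[]
    for v in range(int(a[1])+2,int(b[1])-1):
        u0=a[0]+(b[0]-a[0])*(v-a[1])/(b[1]-a[1]); us=np.arange(int(u0)-9,int(u0)+11); s=sat[v,us]
        bg=np.median(np.r_[s[:3],s[-3:]]); w=np.clip(bg-s,0,None); w[w<.35*w.max()]=0
        out.append([(w*us).sum()/w.sum(),v,w.sum()/w.max()])
    return np.array(out)
E
python3 - <<'E'
from rod import *
t=np.array([.4332,.2799,.2]); obs={}
for c in ["side","scene"]:
    z=np.load(f'pics/{c}1.npz'); im,d=z['im'],z['d']; L=rodlines(c,im,d,t,.108,.168); obs[c]=L
    k=np.polyfit(L[:,1],L[:,0],1); print(c,len(L),'resid',np.std(L[:,0]-np.polyval(k,L[:,1])).round(2),'width',L[:,2].mean().round(1))
    g=cv2.cvtColor(im,cv2.COLOR_RGB2GRAY).astype(float); u,v=px(c,[[.4323,.2809,.09]])[0]
    s=g[int(v)-4:int(v)+10,int(u)-8:int(u)+9]; w=np.clip(np.median(s)-15-s,0,None); yy,xx=np.mgrid[:s.shape[0],:s.shape[1]]; 
    m=(w>.4*w.max()).astype(np.uint8); n,l,stt,cc=cv2.connectedComponentsWithStats(m); 
    cc=cc[1:]+[int(u)-8,int(v)-4]; print('blobs',np.round(cc,2).tolist(),stt[1:,4],'predicted bore mouth',px(c,[[.4323,.2809,.09],[.4323,.2809,.0867]]).round(2).tolist())
def res(p):
    r_=[]
    for c,L in obs.items():
        P=px(c,np.array([[p[0],p[1],.11],[p[2],p[3],.168]])); f=(L[:,1]-P[0,1])/(P[1,1]-P[0,1]); r_.append(P[0,0]+f*(P[1,0]-P[0,0])-L[:,0])
    return np.concatenate(r_)
s=least_squares(res,[t[0],t[1],t[0],t[1]],loss='soft_l1',x_scale=1e-3,diff_step=1e-4)
print('axis at .11 / .168',np.round(s.x,4),'rms',np.sqrt(np.mean(res(s.x)**2)))
print('cov',np.sqrt(np.diag(np.linalg.inv(s.jac.T@s.jac)))*.3)
E
```

```text
side 26 resid 0.39 width 5.6
blobs [[247.39, 197.89], [248.33, 205.05], [254.0, 209.5]] [18 21 10] predicted bore mouth [[248.56, 202.0], [248.67, 203.51]]
scene 23 resid 0.06 width 4.9
blobs [[273.5, 192.0], [280.5, 192.5], [273.18, 198.71], [272.79, 204.21]] [ 8  4 17 14] predicted bore mouth [[273.86, 196.19], [273.9, 197.58]]
axis at .11 / .168 [0.4336 0.2776 0.4332 0.2793] rms 0.2923852864679457
cov [0.00020384 0.00081001 0.00020245 0.00077862]
```

```bash
python3 - <<'E'
from h import *
from scipy.optimize import least_squares
ob={"side":(248.33,205.05),"scene":(273.18,198.71)}
f=lambda p,cs=ob: np.concatenate([px(c,[[p[0],p[1],.0867]])[0]-ob[c] for c in cs])
for cs in (["side"],["scene"],["side","scene"]): s=least_squares(f,[.4323,.2809],args=(cs,),x_scale=1e-3,diff_step=1e-4); print(cs,np.round(s.x,4),s.fun.round(2))
# better wrist-view rod check now
st(); cal=viewer.calibration("wrist"); im,d=viewer.grab_frame("wrist"); np.savez('pics/w3.npz',im=im,d=d,w=cal["world_to_cam"])
o,M=st(); print(px("wrist",[[.4323,.2809,.0867],o["tcp_pos"]-[0,0,.1],[o["tcp_pos"][0],o["tcp_pos"][1],.154+.0899]],cal))
cv2.imwrite('pics/p6.png',cv2.resize(im[100:400,180:480],(600,600))[:,:,::-1])
E
```

```text
['side'] [0.4307 0.2756] [ 0. -0.]
['scene'] [0.4323 0.2762] [-0.  0.]
['side', 'scene'] [0.4315 0.2763] [ 0.32 -0.25 -0.38 -0.09]
t 10.93 tcp [0.4332 0.28   0.2001] F [ 0.3  0.7 -2.6] w 0.0241
[[0.0, 0.862, 0.507], [-0.0, 0.507, -0.862], [-1.0, 0.0, 0.0]]
t 10.97 tcp [0.4331 0.2801 0.2001] F [ 0.2  0.4 -3.4] w 0.0239
[[0.0, 0.862, 0.507], [-0.0, 0.507, -0.862], [-1.0, 0.0, 0.0]]
[[326.1318872  223.4255532 ]
 [326.52196024 229.46537145]
 [324.36029571 328.78845427]]
```

View pics/p6.png

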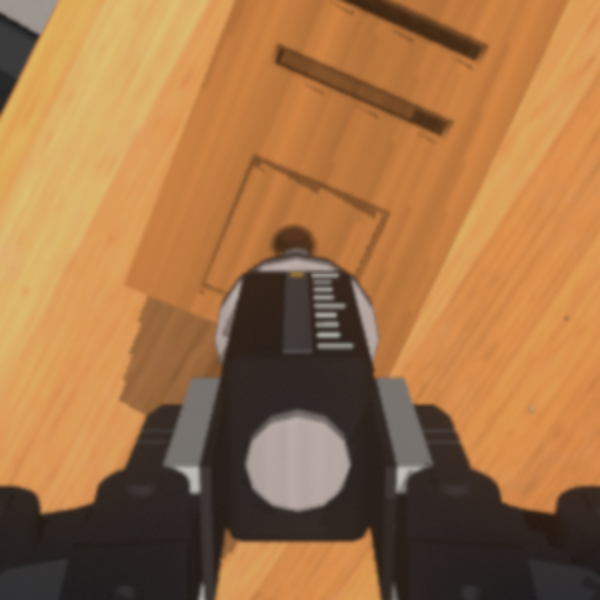

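Image p6 shows the rod tip at about crop (295,252), just in front of the bore at (294,242), so it is laterally aligned to about 0.5 mm. I'll correct −0.3, −1.3 in tool y and z, then zoom in.

```bash
python3 -m pendant '[20,4,-0.3,-1.3,0,20,4,0,0,0,20,0,0,0,0,20,0,0,0,0]'
python3 - <<'E'
from h import *
o,M=st(); cal=viewer.calibration("wrist"); im,d=viewer.grab_frame("wrist"); np.savez('pics/w4.npz',im=im,d=d,w=cal["world_to_cam"])
t=o["tcp_pos"]; print(px("wrist",[[.4323,.2809,.0867],t-[0,0,.096]],cal).round(1), np.round(M.T@(np.array([.4323,.2809,.2])-t)*1000,1))
c=im[205:240,305:350].astype(float); c=np.clip((c-20)*1.6,0,255).astype(np.uint8)
cv2.imwrite('pics/p7.png',cv2.resize(c,None,fx=16,fy=16,interpolation=cv2.INTER_NEAREST)[:,:,::-1])
z=np.load('pics/w2.npz')
E
```

```text
clock: 11.48
tcp_pos: [0.432, 0.2816, 0.1921]
orientation: [0.808, 1.415, -0.808]
contact_force: [0.6, 0.3, -2.0]
grip_width: 0.0243
t 11.47 tcp [0.432  0.2816 0.1921] F [ 0.6  0.3 -2. ] w 0.0243
[[-0.0, 0.861, 0.508], [0.0, 0.508, -0.861], [-1.0, -0.0, -0.0]]
[[326.4 229. ]
 [326.5 231.2]] [-7.9 -0.1  0.8]
```

View pics/p7.png

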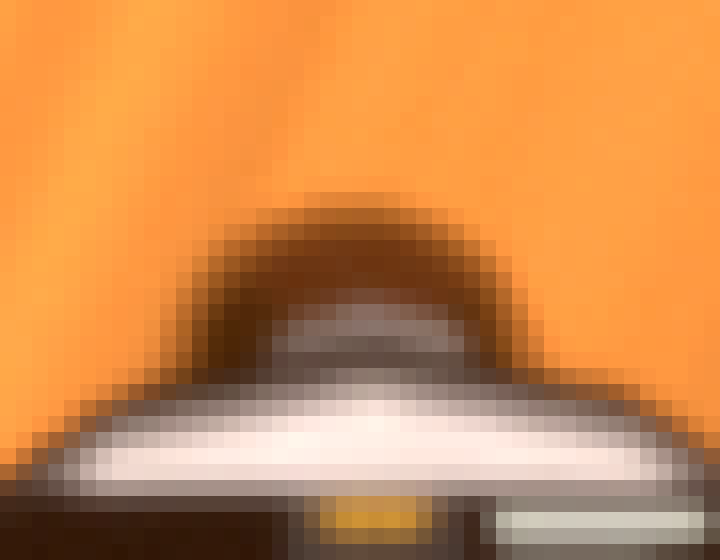

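```bash
python3 -m pendant '[20,0,-0.3,0.5,0,20,3,0,0,0,20,3,0,0,0,20,2,0,0,0,20,2,0,0,0,20,0,0,0,0]'; python3 -m pendant '[20,2,0,0,0,20,2,0,0,0,20,2,0,0,0,20,0,0,0,0,20,0,0,0,0]'
```

```text
clock: 12.28
tcp_pos: [0.4319, 0.2809, 0.1819]
orientation: [0.808, 1.416, -0.808]
contact_force: [-0.0, 0.1, -1.8]
grip_width: 0.0237
clock: 12.9
tcp_pos: [0.432, 0.281, 0.1761]
orientation: [0.808, 1.415, -0.808]
contact_force: [0.2, -0.4, -1.6]
grip_width: 0.0243
```

The tip is about 7 mm below the recess floor with no contact force, so it is in the bore. Continuing down.

```bash
python3 -m pendant '[20,4,0,0,0,20,4,0,0,0,20,4,0,0,0,20,4,0,0,0,20,0,0,0,0,20,0,0,0,0]'; python3 -m pendant '[20,4,0,0,0,20,4,0,0,0,20,2,0,0,0,20,0,0,0,0,20,0,0,0,0]'
```

```text
clock: 13.65
tcp_pos: [0.4321, 0.2811, 0.1602]
orientation: [0.808, 1.415, -0.808]
contact_force: [-0.2, -0.1, -2.5]
grip_width: 0.0241
clock: 14.28
tcp_pos: [0.4321, 0.281, 0.1502]
orientation: [0.808, 1.415, -0.808]
contact_force: [0.2, -0.8, -2.9]
grip_width: 0.0244
```

Tip at about 0.0535 with no side forces. The floor is expected at about 0.0445, so I'm slowing down.

```bash
python3 -m pendant '[20,2,0,0,0,20,2,0,0,0,20,2,0,0,0,20,0,0,0,0,20,0,0,0,0]';python3 -m pendant '[20,1,0,0,0,20,1,0,0,0,20,1,0,0,0,20,0,0,0,0]';  python3 -m pendant '[20,1,0,0,0,20,1,0,0,0,20,1,0,0,0,20,0,0,0,0]'
```

```text
clock: 14.9
tcp_pos: [0.432, 0.281, 0.1441]
orientation: [0.808, 1.415, -0.808]
contact_force: [0.1, -0.8, -2.9]
grip_width: 0.0244
clock: 15.4
tcp_pos: [0.4321, 0.2811, 0.1412]
orientation: [0.808, 1.415, -0.808]
contact_force: [0.2, -0.2, -1.4]
grip_width: 0.0242
clock: 15.9
tcp_pos: [0.4321, 0.2811, 0.1381]
orientation: [0.808, 1.415, -0.808]
contact_force: [0.0, -0.5, -0.5]
grip_width: 0.024
```

```bash
python3 -m pendant '[20,1.5,0,0,0,20,1.5,0,0,0,20,1.5,0,0,0,20,0,0,0,0]';python3 -m pendant '[20,1.5,0,0,0,20,1.5,0,0,0,20,1.5,0,0,0,20,1.5,0,0,0,20,0,0,0,0]'
```

```text
clock: 16.4
tcp_pos: [0.432, 0.2809, 0.1334]
orientation: [0.808, 1.415, -0.808]
contact_force: [-0.0, 0.6, -0.7]
grip_width: 0.0247
clock: 17.02
tcp_pos: [0.432, 0.2809, 0.1274]
orientation: [0.808, 1.415, -0.808]
contact_force: [0.6, 1.0, -0.7]
grip_width: 0.0239
```

```bash
python3 - <<'E'
from h import *
for i in range(6):
    o=r.get_obs(); print(np.round(o["tcp_pos"],4),o["contact_force"].round(1)); viewer.grab_frame("side")
E
```

```text
[0.432  0.2809 0.1274] [ 0.6  1.  -0.7]
[0.432  0.2809 0.1274] [-0.4  0.3 -0.3]
[0.432  0.2809 0.1274] [0.3 1.  0.1]
[0.4319 0.2809 0.1274] [-0.1  0.4 -0.5]
[0.4319 0.2809 0.1274] [-0.5 -0.3 -0.8]
[0.432  0.2808 0.1275] [-0.2  0.2 -1.3]
```

```bash
python3 -m pendant '[20,1.5,0,0,0,20,1.5,0,0,0,20,1.5,0,0,0,20,1.5,0,0,0,20,1.5,0,0,0,20,1.5,0,0,0]';python3 -m pendant '[20,1,0,0,0,20,1,0,0,0,20,0,0,0,0]'
```

```text
clock: 18.08
tcp_pos: [0.4321, 0.281, 0.1185]
orientation: [0.808, 1.415, -0.808]
contact_force: [-1.3, -0.1, 1.7]
grip_width: 0.0244
clock: 18.45
tcp_pos: [0.432, 0.2809, 0.1165]
orientation: [0.808, 1.415, -0.808]
contact_force: [-1.0, -0.5, -0.2]
grip_width: 0.0242
```

```bash
python3 -m pendant '[20,0.5,0,0,0,20,0.5,0,0,0,20,0,0,0,0]'
```

```text
clock: 18.82
tcp_pos: [0.432, 0.2809, 0.1156]
orientation: [0.808, 1.415, -0.808]
contact_force: [-0.2, -0.7, 1.2]
grip_width: 0.0241
```

```bash
python3 -m pendant '[20,0.5,0,0,0,20,0.5,0,0,0,20,0,0,0,0]';  python3 -m pendant '[20,0.5,0,0,0,20,0,0,0,0]'; python3 -m pendant '[20,0.5,0,0,0,20,0,0,0,0]'
```

```text
clock: 19.2
tcp_pos: [0.432, 0.281, 0.1145]
orientation: [0.808, 1.415, -0.808]
contact_force: [-0.4, -0.1, 1.2]
grip_width: 0.0241
clock: 19.45
tcp_pos: [0.432, 0.281, 0.114]
orientation: [0.808, 1.415, -0.808]
contact_force: [-0.0, 0.2, 0.7]
grip_width: 0.0242
clock: 19.7
tcp_pos: [0.432, 0.281, 0.1136]
orientation: [0.808, 1.415, -0.808]
contact_force: [-0.9, -0.3, 2.1]
grip_width: 0.024
```

```bash
python3 -m pendant '[20,0.4,0,0,0,20,0,0,0,0]';  python3 -m pendant '[20,0.3,0,0,0,20,0,0,0,0]'; python3 -m pendant '[20,0.3,0,0,0,20,0,0,0,0]'
```

```text
clock: 19.95
tcp_pos: [0.432, 0.281, 0.1134]
orientation: [0.808, 1.415, -0.808]
contact_force: [-0.5, -0.8, 4.6]
grip_width: 0.0239
clock: 20.2
tcp_pos: [0.4321, 0.281, 0.1132]
orientation: [0.808, 1.415, -0.808]
contact_force: [-1.9, -1.3, 6.4]
grip_width: 0.024
clock: 20.45
tcp_pos: [0.4321, 0.281, 0.113]
orientation: [0.808, 1.415, -0.808]
contact_force: [-2.4, -2.0, 7.5]
grip_width: 0.0242
```

```bash
python3 -m pendant '[20,0.3,0,0,0,20,0,0,0,0,20,0,0,0,0]'; python3 -m pendant '[20,0.2,0,0,0,20,0,0,0,0,20,0,0,0,0]'
```

```text
clock: 20.82
tcp_pos: [0.432, 0.2811, 0.1129]
orientation: [0.808, 1.415, -0.808]
contact_force: [-2.7, -1.9, 9.8]
grip_width: 0.0241
clock: 21.2
tcp_pos: [0.4321, 0.2811, 0.1128]
orientation: [0.808, 1.415, -0.808]
contact_force: [-3.3, -2.7, 10.9]
grip_width: 0.0241
```

```bash
python3 -m pendant '[20,0.1,0,0,0,20,0,0,0,0,20,0,0,0,0,20,0,0,0,0,20,0,0,0,0,20,0,0,0,0]'; python3 -m pendant '[20,0,0,0,0,20,0,0,0,0,20,0,0,0,0,20,0,0,0,0]'; python3 -m pendant '[20,0,0,0,0,20,0,0,0,0,20,0,0,0,0,20,0,0,0,0,20,0,0,0,0,20,0,0,0,0]'
python3 - <<'E'
from h import *
for i in range(5):
    o=r.get_obs(); print(np.round(o["tcp_pos"],4),o["contact_force"].round(1)); im,d=viewer.grab_frame("side")
cal=viewer.calibration("wrist"); im,d=viewer.grab_frame("wrist"); np.savez('pics/w5.npz',im=im,d=d,w=cal["world_to_cam"])
E
```

```text
clock: 21.95
tcp_pos: [0.4321, 0.2811, 0.1128]
orientation: [0.808, 1.415, -0.808]
contact_force: [-2.4, -1.9, 11.0]
grip_width: 0.0246
clock: 22.45
tcp_pos: [0.4321, 0.2811, 0.1128]
orientation: [0.808, 1.415, -0.808]
contact_force: [-2.6, -3.0, 11.4]
grip_width: 0.0245
clock: 23.2
tcp_pos: [0.4321, 0.2811, 0.1128]
orientation: [0.808, 1.415, -0.808]
contact_force: [-2.6, -2.8, 10.9]
grip_width: 0.0241
[0.4321 0.2811 0.1128] [-2.6 -2.8 10.9]
[0.4321 0.2811 0.1128] [-3.7 -2.8 11.5]
[0.4321 0.2811 0.1128] [-2.6 -2.8 11.6]
[0.4321 0.2811 0.1128] [-3.7 -2.6 11.8]
[0.4321 0.2811 0.1128] [-3.  -2.2 11.9]
```

```bash
python3 -m pendant '[20,0,0,0,0,20,0,0,0,0,20,0,0,0,0]' 30; python3 -m pendant '[30,0,0,0,0,40,0,0,0,0,60,0,0,0,0,80,0,0,0,0,85,0,0,0,0,85,0,0,0,0,85,0,0,0,0]'
python3 - <<'E'
from h import *
o,M=st(); cal=viewer.calibration("wrist"); im,d=viewer.grab_frame("wrist"); P=cloud("wrist",d,cal); T=(P-o["tcp_pos"])@M
m=(P[...,2]>.145)&(P[...,2]<.165)&(np.hypot(T[...,1],T[...,2])<.027); q=T[m]; rc=cv2.minAreaRect(q[:,1:].astype(np.float32)); print('housing in tool yz',[np.round(x,4) for x in rc], np.round(np.percentile(P[m][:,2],[10,50,90]),4))
E
```

```text
clock: 23.88
tcp_pos: [0.4321, 0.2811, 0.1128]
orientation: [0.808, 1.415, -0.808]
contact_force: [-2.7, -1.7, 11.3]
grip_width: 0.0241
clock: 24.75
tcp_pos: [0.432, 0.281, 0.112]
orientation: [0.808, 1.415, -0.808]
contact_force: [-0.3, -0.7, 0.1]
grip_width: 0.0847
t 24.75 tcp [0.432 0.281 0.112] F [-0.3 -0.7  0.1] w 0.0847
[[0.0, 0.861, 0.508], [-0.0, 0.508, -0.861], [-1.0, 0.0, 0.0]]
housing in tool yz [array([ 0.001 , -0.0004]), array([0.0367, 0.0262]), np.float64(89.7638)] [0.1534 0.1559 0.159 ]
```

```bash
python3 -m pendant '[85,-10,0,0,0,85,-20,0,0,0,85,-30,0,0,0,85,-40,0,0,0,85,-40,0,0,0,85,0,0,0,0,85,0,0,0,0]'
python3 - <<'E'
from h import *
o,M=st(); cal=viewer.calibration("wrist"); a,d=viewer.grab_frame("wrist"); P=cloud("wrist",d,cal)
m=(P[...,2]>.148)&(P[...,2]<.1565)&(np.hypot(P[...,0]-.432,P[...,1]-.281)<.03); q=P[m]; print([np.round(x,4) for x in cv2.minAreaRect(q[:,:2].astype(np.float32))],np.median(q[:,2]))
A=np.c_[q[:,:2]-q[:,:2].mean(0),np.ones(len(q))]; print('slope deg',np.degrees(np.linalg.lstsq(A,q[:,2],rcond=None)[0][:2]))
m=(P[...,2]>.083)&(P[...,2]<.09)&(np.hypot(P[...,0]-.4274,P[...,1]-.36)<.03); print('blocktop',np.median(P[m][:,2]))
b,_=viewer.grab_frame("side"); c,_=viewer.grab_frame("scene")
for n in ["spice_jar","salt_mill","garlic"]: print(n,[np.round(h["location"],4) for h in nets.look_for(n,"side")[:1]])
u,v=240,185
cv2.imwrite('pics/p8.png',np.hstack([cv2.resize(a[:,80:560],(400,400)),cv2.resize(b[v-75:v+75,u-75:u+75],(400,400))])[:,:,::-1])
E
```

```text
clock: 25.68
tcp_pos: [0.4319, 0.2808, 0.2525]
orientation: [0.808, 1.414, -0.808]
contact_force: [-0.2, -0.4, -0.0]
grip_width: 0.0848
t 25.68 tcp [0.4319 0.2808 0.2525] F [-0.2 -0.4 -0. ] w 0.0848
[[0.001, 0.861, 0.508], [-0.0, 0.508, -0.861], [-1.0, 0.001, 0.001]]
[array([0.4328, 0.2812]), array([0.0257, 0.0371]), np.float64(30.961)] 0.15534690000103268
slope deg [ 0.55508129 -1.38883624]
blocktop 0.08906529827122533
spice_jar [array([0.6101, 0.1453, 0.0661])]
salt_mill [array([0.6287, 0.2907, 0.047 ])]
garlic [array([ 0.6469, -0.0237,  0.0336])]
```

View pics/p8.png

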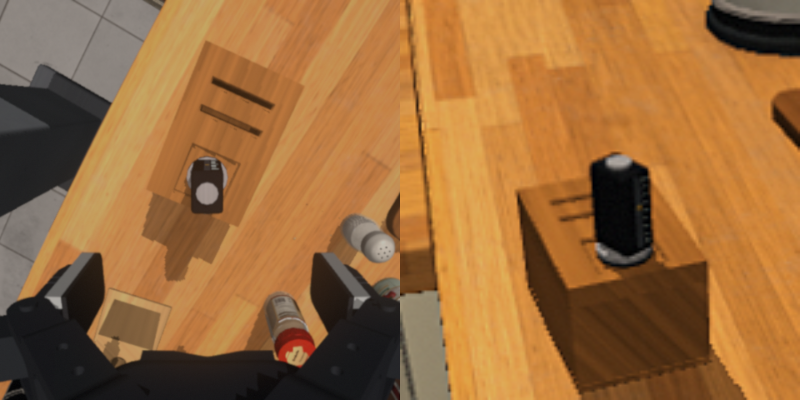

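The gauge stands upright on its foot in the recess, the gripper is clear, and the bystanders haven't moved. Handing in.

```bash
python3 -c "
from bench import r
print(r.hand_in(), r.get_obs()['clock'])"
```

```text
the job is handed in; nothing more can be done
the job is handed in; nothing more can be done
```

The depth gauge is in the knife block's bore, standing upright on its foot in the recess. I handed the job in at about 26 s with the gripper open and clear.

- **Measuring:** I lifted the gauge from its stand and lowered the rod into the bore. The force first rose when the rod tip was about 0.042–0.044 m above the work surface. That is about 46–48 mm below the block's top; the camera put the bottom at 45–46 mm. I then pushed on down, with the rod sliding back, until the foot met the recess floor. The floor is about 3–4 mm below the block's top, by feel and by camera.
- **Push:** I held the foot down for more than 2 s with the force reading steady at 11–12 N. The reading was about −2.3 N with the gauge hanging free, so the arm pushed with about 13.5 N. Adding the gauge's weight, the block carried roughly 16 N, below the 22 N limit. No reading went above 12 N, though I only read the force at the end of each short move.
- **Last checks:** The housing top is at about 0.155–0.156 m, which fits the foot resting on the recess floor. The gauge is centred on the bore to about 0.6 mm.
- **Bystanders:** The garlic, spice jar and salt shaker are where they were, within the networks' accuracy.
- **Not confirmed:** A plane fit to the top gave slopes of 0.6° and 1.4°, within noise because the button was in the fit, and the picture shows the gauge upright. The side and scene cameras placed the bore about 2 mm off from the wrist camera sideways. I went by the wrist view, and the rod went in without side force. I could not see whether the rod tip rose slightly when the foot's rubber relaxed on release.

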